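Bolt the carver's tool chest

TASK

Shut the barrel bolt on top of the tool chest: slide it across into its keeper against the light spring inside until it meets the hard end, ease it back a little to where the notch is, turn its handle fully down through the notch on the robot's side, and let go. The keeper is only screwed to thin wood, so push gently and do not ram or wrench it, and leave the things lying around undisturbed.

Things in the scene. Friction and masses are not known exactly. Their poses are not given: they have to be found in the camera images.
- chest: Fixed wooden tool chest, 270 (x) x 472 (y) x 120 mm high; two lid leaves meet at a seam across x. Origin: centre of its underside. Its own +y is the way the bolt slides to shut; its -x side faces the robot. The bolt's rod lies on top along the chest's y, at chest x = +30 mm, 146 mm above the bench
- barrel (a point): Point on the rod axis in the middle of the steel barrel on the -y leaf (26 mm above the lid); axes as the chest's. In the barrel's top is a slot 11 mm wide, 114 mm long, in which the handle stands and travels; its lips reach 38 mm above the lid and 9.5 mm to either side of the rod axis
- keeper: Dark steel keeper plate on the +y leaf, 50 (x) x 84 (y) x 4 mm. Origin: centre of its underside, on the lid, below the rod axis; axes as the chest's. It carries a slotted housing (cheeks 27 mm apart outside, 38 mm above the lid), set by hand and fixed within 18 mm either way along the bolt: how far is not reported, it must be felt or seen. Over 30 N damages the keeper
- notch_nominal (a point): Rod axis point where the handle stem's centre would be at the slot's hard end if the housing were at mid-setting; the true one is up to 18 mm off along y. The notch, 11 mm wide, is cut in the housing's -x cheek, open at top; the stem fits only 4.5 to 7.5 mm (best 6) back from the true hard end. A buffer (0.7 N/mm) is met 14 mm before the end: 10 N at the end, 6 N at the notch
- bolt (a joint): Sliding of the bolt along the chest's +y, in m: 0 to 0.01 at the start, larger is further shut. The hard end of the slot lies somewhere between 0.042 and 0.078. Sliding friction about 2 N
- handle (a joint): Turning of the handle about the rod axis, in rad: 0 = upright, grows as the knob swings over towards the chest's -x (robot) side, 1.35 = fully down. Light friction holds it where it is left; slot and cheeks keep it within about 0.45 of upright except at the notch
- knob (a point): Centre of the steel ball on the handle's end, 22 mm in diameter, 52 mm from the rod axis on a straight 8 mm square stem. Upright it stands 198 mm above the bench; fully down it is 51 mm to the chest's -x side of the rod axis and 37 mm above the lid. It moves along the chest's y with the bolt and can turn freely about that axis between two fingers
- wax_tin: Bystander: closed round aluminium tin, 64 mm in diameter, 35 mm high, on the lid behind the bolt. Origin: centre of its underside
- mallet: Bystander: wooden mallet lying on the bench, 240 mm long, head 68 mm thick. Origin: 20 mm in from the handle's end, on the bench
- jar: Bystander: open white pot, 84 mm wide, 100 mm high, on the bench. Origin: centre of its underside

How it is judged:
By the outcome, as a careful person would: the job done as asked, in the order asked, and still so for the second after the job is handed in, with the robot touching nothing.
It also fails if it takes over 61 s, if anything falls off the work surface, if the arm or the gripper's body presses on something with over 40 N, if the wrist force passes 120 N, or if a joint passes its speed limit or range.

ROBOT

A 6-joint arm with a two-finger parallel gripper is mounted at the origin on the work surface. World frame = base frame: x ahead of the robot, y to its left, z up, the work surface at z = 0. Lengths are in mm, angles in degrees, forces in N, time in s.
With the tool pointing down it reaches from about 325 to 850 mm from the base axis. Payload 15.5 kg.
Tool frame: the origin (TCP) lies midway between the tips of the shut fingers; the grasp point (between the pads) lies 19 mm behind it; x points along the fingers, z is the direction in which the jaws open and shut, and the axes are right-handed (so a half turn about x gives the same grasp; the last joint's range is limited). The gripper opens to 91 mm and grips with 3 to 60 N. Pads are 32 mm wide; open, the fingers measure 118 mm over their backs; the gripper's body (76 mm by 178 mm) begins 60 mm behind the grasp point.
Start: joints at [-74.57, 28.281, 77.091, -0, 74.628, -5.472], TCP at [222.978, -583.873, 213.915] pointing down, gripper open.
Joint ranges: [-166.48, 166.48], [-47.26, 123.95], [12.59, 153.08], [-70.14, 250.14], [6.76, 159.57], [-176.63, 176.63]. Speed limits (degrees/s): [108.29, 108.29, 147.25, 172.46, 172.46, 172.46].

INTERFACE

Orientations are given as [roll, pitch, yaw] about the fixed x, y, z axes, in that order (R = Rz(yaw) Ry(pitch) Rx(roll)).
In Python, from plant import move_ptp, line_to, move_j, grip, wait, inverse_kinematics, state, capture, get_calibration, IKError, close_job gives the robot as it stands. Calls block until the motion is done:
- move_ptp(position, orientation): joint-space move of the TCP to a pose.
- line_to(position, rot=None, vel=150): straight line of the TCP; rot=None keeps the orientation; vel is the mean speed in mm/s.
- move_j(angles): joint-space move.
- grip(opening, squeeze=None): finger opening in mm; squeeze is the grip in N (None keeps the last); returns when the fingers have stopped.
- wait(seconds).
- inverse_kinematics(position, orientation): joint angles nearest the present ones, or None.
- state(): the state.
- capture(name): name is "scene" or "top" or "wrist"; returns (picture, depth): 420x560x3 uint8, red, green, blue; 420x560 float32, mm along the optical axis (not along the pixel's ray), 0 where there is no reading.
- get_calibration(name): a dict with "fx", "fy", "cx", "cy" (pixels), "R" (3x3) and "t" (3): a world point X has camera coordinates R X + t; the wrist camera has in their place "T_tool_cam" (4x4, takes a point from camera to tool coordinates, whose origin is the TCP and whose axes are the tool frame's). Camera axes: x right, y down, z forward; pixel columns grow to the right and rows downward; lengths in mm; the calibration is good to about 2 mm. A picture is of the moment at which its call begins: read the wrist's pose just before it. get_calibration takes no time and is no camera call.
A pose or a line that the arm cannot do raises IKError and nothing moves.
- close_job(): hands the job in, once; it reports no verdict.
The state is a dict: "time_s": time; "joints": joint angles; "joint_velocities": joint speeds; "joint_efforts": joint torques, N m; "ee_pos": TCP position; "ee_rot": TCP orientation; "force": force on the tool from outside, world axes, zero at the start; "ft_torque": the same for the moment, N m; "width": finger opening in mm.
Only numpy, scipy, OpenCV 4.12 (cv2) and the standard library are available. Lean on these libraries where they do the work, as an engineer would, in place of code of your own. Each camera call takes 0.05 s, during which the arm holds its last target.

## Working session

There is one attempt and no reset: what is moved stays moved. The work goes in short steps, each a Python script; the robot and the scene stay as the last script left them, time stands still between calls to the robot, and variables do not carry over. Pictures are saved under pics/ and viewed, and the job is handed in when it is done.

```bash
ls; mkdir -p pics
python3 - <<'E'
from plant import *
import cv2,numpy as np
s=state();print(s)
for n in("scene","top","wrist"):
    p,d=capture(n);cv2.imwrite(f"pics/{n}0.png",p[:,:,::-1]);np.save(f"pics/{n}0.npy",d);print(n,get_calibration(n))
E
```

```text
pics
{'time_s': 0.0, 'joints': array([-7.45719441e+01,  2.83132061e+01,  7.71281015e+01,  3.05772877e-04,
        7.46286790e+01, -5.46999451e+00]), 'joint_velocities': array([-0.05461201,  0.02680092, -0.07290476,  0.08409506,  0.10253957,
        0.16071056]), 'joint_efforts': array([ 2.49884833e-03, -8.78834796e+01, -3.81853151e+01,  7.10548181e-02,
        5.34671720e-02, -1.05585391e-04]), 'ee_pos': array([ 222.85968889, -583.49903508,  213.35074489]), 'ee_rot': array([174.28871612,  89.93001283, 105.18668532]), 'force': array([ 0.4515046,  0.3704057, -0.9148958]), 'ft_torque': array([-0.03229677,  0.02659024,  0.04230304]), 'width': 90.96048607785788}
scene {'fx': 437.9789769982059, 'fy': 437.9789769982059, 'cx': 271.8651104469506, 'cy': 214.0870449519686, 'R': array([[ 0.85075435,  0.52534559,  0.01513443],
       [ 0.44954861, -0.71248627, -0.53876652],
       [-0.27225554,  0.46516162, -0.84231917]]), 't': array([-480.10245819, -175.89205016, 1622.82132897])}
top {'fx': 408.6957664048036, 'fy': 408.6957664048036, 'cx': 276.45850209373276, 'cy': 209.17887384250287, 'R': array([[ 0.02371679, -0.99970232,  0.00572669],
       [-0.99712787, -0.02406707, -0.07181077],
       [ 0.07192722, -0.00400713, -0.99740183]]), 't': array([  -8.36458266,  584.64830523, 1246.02091281])}
wrist {'fx': 350.39498114082807, 'fy': 350.39498114082807, 'cx': 279.30869078922876, 'cy': 212.6124198168784, 'T_tool_cam': array([[-7.71621675e-04, -2.53447313e-01,  9.67348884e-01,
        -1.70022478e+02],
       [-6.50362483e-04, -9.67348841e-01, -2.53447820e-01,
         6.99994037e+01],
       [ 9.99999491e-01, -8.24693254e-04,  5.81594709e-04,
        -5.60902411e-02],
       [ 0.00000000e+00,  0.00000000e+00,  0.00000000e+00,
         1.00000000e+00]])}
```

View pics/scene0.png

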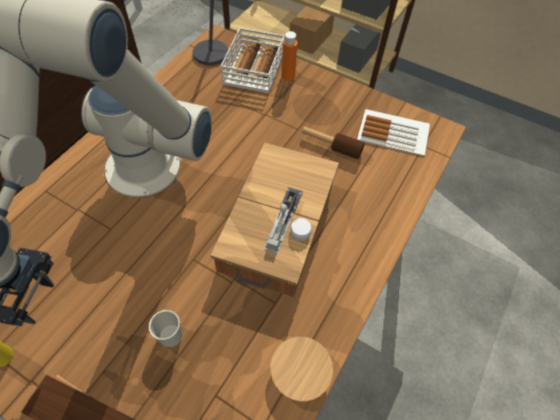

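View pics/top0.png

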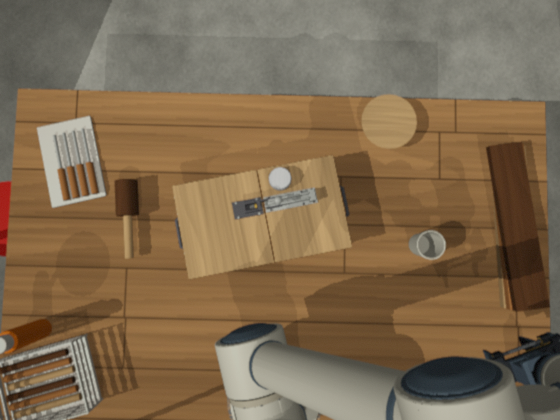

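View pics/wrist0.png

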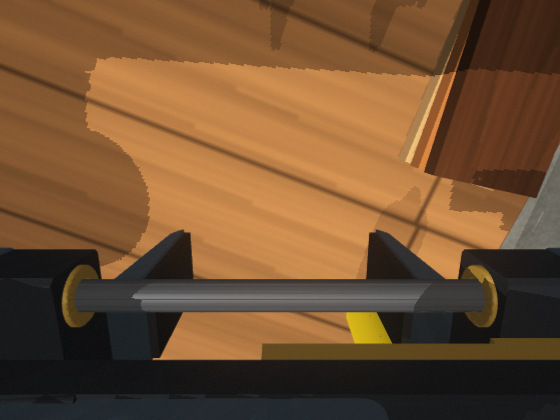

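The scene image shows the chest centre with the bolt on it and the wax tin behind (300,230). The mallet is beyond the +y end and the jar is at (165,328). In the top image the lid corners are at about (174,186), (333,156), (350,248) and (190,278). The keeper is at about (246,208), the barrel at about (290,200), so +y runs left.

```bash
cat > h.py <<'E'
from plant import *
import cv2,numpy as np
from scipy.spatial.transform import Rotation as Ro
def bp(cal,px,z):
    "ray-plane z"
    R=cal["R"];t=cal["t"];C=-R.T@t
    d=R.T@np.array([(px[0]-cal["cx"])/cal["fx"],(px[1]-cal["cy"])/cal["fy"],1])
    return C+d*(z-C[2])/d[2]
def cloud(cal,d):
    v,u=np.mgrid[:d.shape[0],:d.shape[1]]
    P=np.stack([(u-cal["cx"])/cal["fx"]*d,(v-cal["cy"])/cal["fy"]*d,d],-1)
    return (P-cal["t"])@cal["R"]   # R^T (P-t)
def wcal(s):
    c=dict(get_calibration("wrist"));T=np.eye(4);T[:3,:3]=Ro.from_euler('xyz',s["ee_rot"],degrees=True).as_matrix();T[:3,3]=s["ee_pos"]
    W=T@c["T_tool_cam"];c["R"]=W[:3,:3].T;c["t"]=-c["R"]@W[:3,3];return c
def down(zdir):  # tool x down, jaw axis along zdir
    x=np.array([0,0,-1.]);z=np.array(zdir,float);z/=np.linalg.norm(z);y=np.cross(z,x)
    return Ro.from_matrix(np.stack([x,y,z],1)).as_euler('xyz',degrees=True)
E
python3 - <<'E' 2>/dev/null
from h import *
c=get_calibration("top");d=np.load("pics/top0.npy");P=cloud(c,d)
m=((P[...,2]>112)&(P[...,2]<128)).astype(np.uint8)
n,l,st,ce=cv2.connectedComponentsWithStats(m)
k=l[232,220];m=(l==k)
pts=P[m][:,:2].astype(np.float32);print(len(pts),np.median(P[m][:,2]))
r=cv2.minAreaRect(pts);print(r,cv2.boxPoints(r))
for q in[(174,186),(333,156),(350,248),(190,278)]:print(bp(c,q,120)[:2])
for q in[(279,178)]:print("tin",bp(c,q,155),P[178,279])
for q in[(430,245)]:print("jar",bp(c,q,100))
# high points around bolt
b=np.argwhere((P[...,2]>140)&(P[...,2]<230)&(l!=k));b=[x for x in b if 170<x[0]<225 and 220<x[1]<330]
for x in b[::6]:print(x,P[x[0],x[1]].round())
s=state();import sys
r0=Ro.from_euler('xyz',s["ee_rot"],degrees=True).as_matrix();print(r0.round(2))
E
```

```text
14319 120.06786395491957
((556.520751953125, 49.10615539550781), (270.39849853515625, 472.5357971191406), 12.414216995239258) [[ 373.69028  250.78503]
 [ 475.2749  -210.70238]
 [ 739.3512  -152.57272]
 [ 637.7666   308.91467]]
[637.02400724 301.07210208]
[ 735.35655748 -153.50913439]
[ 472.04076988 -205.47536459]
[377.14626778 245.14383296]
tin [662.2892897    1.14748831 155.        ] [662.08264489   1.15918834 156.38357316]
jar [ 485.78619334 -440.83469433  100.        ]
[171 272] [681.  21. 155.]
[171 278] [682.   4. 152.]
[171 284] [682. -12. 156.]
[172 273] [679.  18. 156.]
[172 279] [679.   2. 156.]
[172 285] [680. -15. 151.]
[173 272] [676.  21. 156.]
[173 278] [676.   4. 155.]
[173 284] [677. -12. 155.]
[174 270] [673.  27. 155.]
[174 277] [674.   7. 154.]
[174 283] [674. -10. 157.]
[174 289] [674. -26. 155.]
[175 274] [670.  15. 156.]
[175 280] [670.  -1. 159.]
[175 286] [671. -18. 155.]
[176 270] [667.  26. 158.]
[176 277] [668.   7. 154.]
[176 283] [668. -10. 157.]
[176 289] [669. -27. 154.]
[177 273] [665.  18. 152.]
[177 279] [666.   1. 152.]
[177 285] [666. -16. 152.]
[1
[... 2901 characters left out ...]
587.  93. 159.]
[204 256] [588.  63. 152.]
[204 270] [589.  24. 149.]
[204 276] [589.   8. 159.]
[204 282] [590.  -9. 149.]
[205 251] [585.  77. 153.]
[205 259] [585.  55. 156.]
[205 274] [586.  13. 157.]
[205 280] [586.  -3. 162.]
[206 256] [583.  63. 149.]
[206 271] [583.  21. 159.]
[206 277] [584.   5. 159.]
[207 245] [580.  94. 145.]
[207 266] [580.  35. 159.]
[207 272] [580.  19. 161.]
[208 253] [577.  72. 147.]
[208 261] [577.  49. 160.]
[209 244] [573.  96. 157.]
[209 260] [574.  52. 154.]
[210 252] [571.  74. 155.]
[210 258] [571.  57. 157.]
[211 247] [568.  87. 160.]
[211 253] [569.  71. 153.]
[212 248] [565.  85. 153.]
[[-0.    0.93  0.36]
 [ 0.    0.36 -0.93]
 [-1.    0.   -0.  ]]
```

Run:
```python
import cv2
i=cv2.imread("pics/top0.png")[160:240,220:330];cv2.imwrite("pics/topc.png",cv2.resize(i,None,fx=7,fy=7,interpolation=2))
```

```text
(no output)
```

View pics/topc.png

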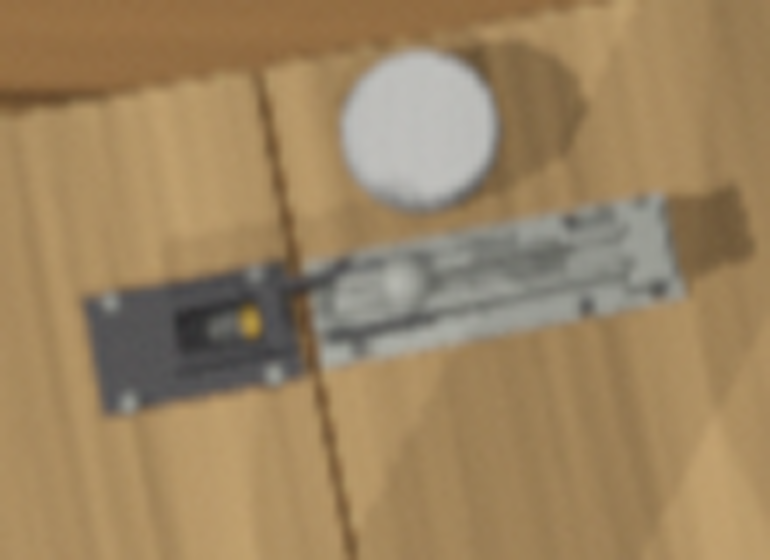

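```bash
python3 - <<'E' 2>/dev/null
from h import *
c=get_calibration("top")
K=bp(c,(276.7,200.7),198);print("knob",K)
u=np.array([-np.sin(np.radians(12.4)),np.cos(np.radians(12.4)),0]);x=np.array([u[1],-u[0],0])
T=K+35*u-30*x;T[2]=275
o=down(-u)
print(T,o,inverse_kinematics(T,o))
move_ptp(T,o)
s=state();print(s["time_s"],s["ee_pos"],s["force"])
for i in range(2):
    s=state();p,d=capture("wrist");cal=wcal(s)
    cv2.imwrite(f"pics/w{i+1}.png",p[:,:,::-1]);np.savez(f"pics/w{i+1}.npz",d=d,**{k:cal[k] for k in("R","t","fx","fy","cx","cy")})
    if i==0: line_to(T-70*u,vel=150)
print(state()["time_s"])
E
```

```text
knob [594.62759938   6.22897699 198.        ]
[557.81169458  33.97044691 275.        ] [77.6 90.   0. ] [-2.63717295 19.74820066 81.50355937  0.         78.74823997 74.96282705]
2.65 [557.90558221  33.305239   274.92265823] [ 0.98423976 -0.4726057  -0.21758215]
3.3667
```

View pics/w1.png

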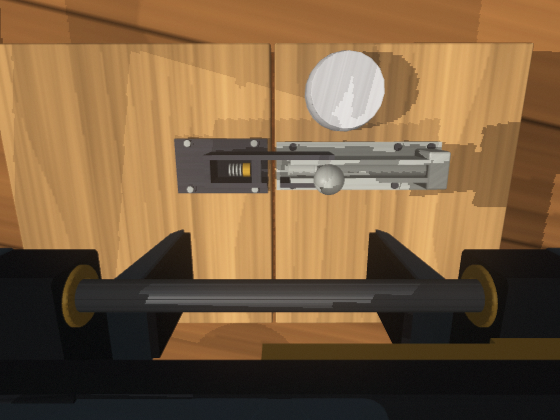

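View pics/w2.png

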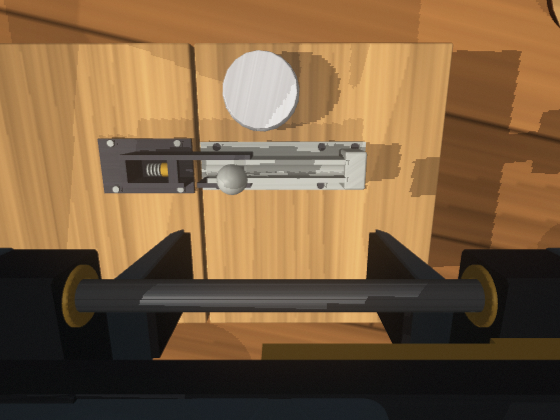

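The keeper plate spans about x 176–268, y 139–193 in view 1, with the spring buffer at about (240,170). The knob is at (329,179) in view 1 and (232,179) in view 2. I'll zoom in and triangulate.

```bash
python3 - <<'E' 2>/dev/null
from h import *
C=[dict(np.load(f"pics/w{i}.npz")) for i in(1,2)]
def tri(a,b):
    Ps=[np.array([[c["fx"],0,c["cx"]],[0,c["fy"],c["cy"]],[0,0,1]])@np.c_[c["R"],c["t"]] for c in C]
    X=cv2.triangulatePoints(Ps[0],Ps[1],np.float64(a),np.float64(b));return (X[:3]/X[3]).ravel()
imgs=[cv2.imread(f"pics/w{i}.png") for i in(1,2)]
for i,im in enumerate(imgs):
    x0=165 if i==0 else 85
    cv2.imwrite(f"pics/w{i+1}z.png",cv2.resize(im[130:205,x0:x0+185],None,fx=4.3,fy=4.3,interpolation=2))
K=tri((329,179.5),(232,179.5));print("knob",K)
# depth-based ball fit
for c in C:
    P=cloud(c,c["d"]);m=(P[...,2]>185)&(P[...,2]<215)&(abs(P[...,0]-594)<25)&(abs(P[...,1]-6)<25)
    Q=P[m];v=np.argwhere(m)
    from scipy.optimize import least_squares
    r=least_squares(lambda q:np.linalg.norm(Q-q,axis=1)-11,[594,6,198],loss='soft_l1');print("ball fit",r.x,len(Q),v.min(0),v.max(0))
plate=[((176,139),(98.5,139)),((176,193),(104,193)),((268,193),(193,193))]
for a,b in plate:print(tri(a,b),bp(C[0],a,124),bp(C[1],b,124))
# lid orientation from edge in views: seam
for a in[(272,46),(273.5,320)]:print("seam",bp(C[0],a,120))
for a in[(10,44),(530,43)]:print("back edge",bp(C[0],a,120))
E
```

```text
knob [594.45153274   4.80504037 197.75722912]
ball fit [594.55213094   5.04184535 197.26091884] 753 [164 314] [194 344]
ball fit [594.56451088   5.07224694 197.17282751] 751 [164 217] [194 247]
[591.45519156 134.42157484 126.46002177] [591.19692197 135.08899598 124.        ] [591.06050443 135.60837912 124.        ]
[539.88747851 130.33476437 115.26643897] [542.18822268 128.16096419 124.        ] [542.55794577 126.36842912 124.        ]
[561.39852302  44.36573157 128.48013644] [560.47992794  44.31127545 124.        ] [560.26953398  45.26751871 124.        ]
seam [685.33460542  67.1468179  120.        ]
seam [428.88824773  10.968241   120.        ]
back edge [639.27328132 285.21540685 120.        ]
back edge [ 734.52896148 -146.93650665  120.        ]
```

View pics/w1z.png

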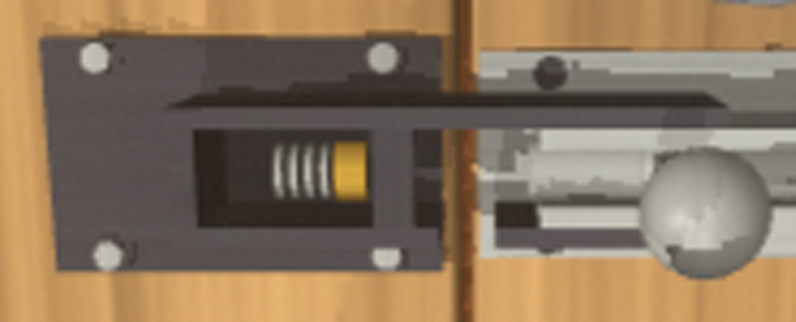

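View pics/w2z.png

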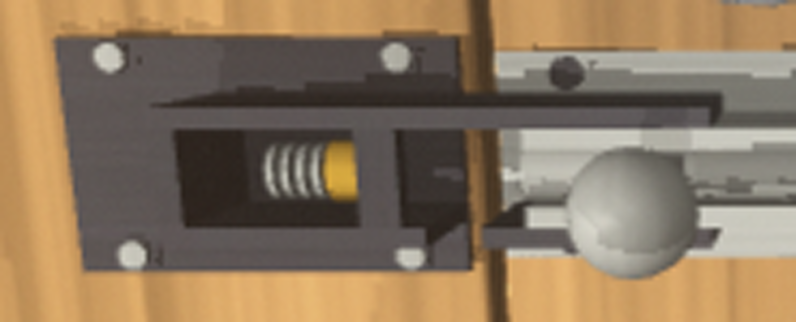

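The front cheek shows the notch gap: about x 443–497 in the zoomed view 1 and 430–485 in the zoomed view 2. The crossbar edge, at about 413 in view 1, is the hard stop. I'll compute the travel to each.

```bash
python3 - <<'E' 2>/dev/null
from h import *
C=[dict(np.load(f"pics/w{i}.npz")) for i in(1,2)]
b=[bp(C[0],a,120) for a in((10,44),(530,43))];print("back edge yaw",np.degrees(np.arctan2(-(b[0]-b[1])[0],(b[0]-b[1])[1])))
b=[bp(C[0],a,120) for a in((272,46),(273.5,320))];print("seam yaw",np.degrees(np.arctan2((b[0]-b[1])[1],(b[0]-b[1])[0])))
y=np.radians(12.35);u=np.array([-np.sin(y),np.cos(y),0]);x=np.array([u[1],-u[0],0])
K=np.array([594.5,5.0,197.3])
def z(i,q):return bp(C[i],((q[0]+.5)/4.3-.5+(165,85)[i],(q[1]+.5)/4.3-.5+130),158)
for n,i,q in[("nl",0,(443,230)),("nr",0,(497,230)),("nl",1,(430,230)),("nr",1,(485,230)),("bar",0,(413,178)),("bar",1,(398,178)),("cheekback",0,(600,118)),("cheekfront",0,(600,238)),("ch end w2",1,(720,118))]:
    w=z(i,q)-K;print(n,"s",w@u,"x",w@x)
E
```

```text
back edge yaw 12.43046530230223
seam yaw 12.356343283441104
nl s 44.8161257988826 x -9.572991362815472
nr s 34.41503277137324 x -9.580634730253275
nl s 44.5558049059711 x -9.571727886651377
nr s 33.965572940347926 x -9.577236207411717
bar s 50.453166460012916 x 0.4724586486532596
bar s 49.97103678762729 x 0.47057813023141026
cheekback s 14.946591804522987 x 11.81854783249885
cheekfront s 14.546621159191478 x -11.156039043317515
ch end w2 s -11.719367998721697 x 11.8081048877178
```

```bash
cat >> h.py <<'E'
yaw=np.radians(12.38);u=np.array([-np.sin(yaw),np.cos(yaw),0]);xx=np.array([u[1],-u[0],0]);zz=np.array([0,0,1.])
K=np.array([594.5,5.0,197.3]);O=down(-u);DZ=-16
def rep(t=""):
    s=state();f=s["force"];e=s["ee_pos"]-K;print(t,"t%.2f"%s["time_s"],"s%.2f x%.2f z%.2f"%(e@u,e@xx,e[2]),"F u%.2f x%.2f z%.2f"%(f@u,f@xx,f[2]),"w%.1f"%s["width"],flush=True);return s
E
python3 - <<'E' 2>/dev/null
from h import *
line_to(K+[0,0,45],O,vel=120)
line_to(K+[0,0,DZ],vel=80);wait(.3);rep("pre")
grip(18,20);rep("grip");wait(.3);rep()
p,d=capture("wrist");cv2.imwrite("pics/g1.png",p[:,:,::-1])
E
```

```text
pre t5.19 s-0.02 x0.15 z-15.71 F u-0.28 x0.82 z0.33 w91.2
grip t6.28 s0.03 x0.02 z-15.97 F u0.51 x0.90 z0.23 w20.3
 t6.58 s0.04 x-0.01 z-15.99 F u1.12 x0.34 z0.43 w20.4
```

View pics/g1.png

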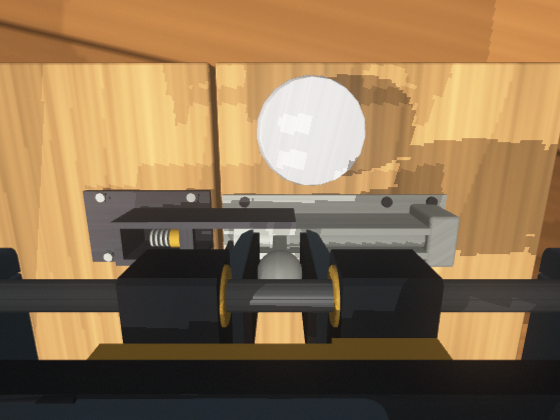

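The knob, at about (280,265), is held between the fingers with a clear view. Next I slide, then feel for the buffer and the hard end in small steps.

```bash
python3 - <<'E' 2>/dev/null
from h import *
b=K+[0,0,DZ]
line_to(b+25*u,vel=35);rep()
for s in[29,32,35,38,40,42]:
    line_to(b+s*u,vel=15);q=rep()
    if q["force"]@u<-13:break
wait(.2);rep()
E
```

```text
t7.49 s25.31 x-0.04 z-16.02 F u1.41 x0.47 z0.61 w20.2
 t7.91 s29.07 x-0.00 z-16.00 F u-0.77 x-0.18 z0.36 w20.3
 t8.26 s32.19 x0.00 z-16.01 F u-0.40 x-0.20 z0.29 w20.6
 t8.61 s35.08 x0.00 z-15.98 F u-1.06 x-0.32 z1.24 w20.0
 t8.96 s38.00 x0.01 z-15.99 F u-3.70 x-0.76 z-0.39 w20.7
 t9.24 s39.86 x0.04 z-15.98 F u-4.64 x-1.05 z-1.07 w20.0
 t9.53 s41.76 x0.04 z-15.98 F u-6.96 x-1.08 z-0.83 w20.4
 t9.72 s41.74 x0.05 z-15.98 F u-6.86 x0.29 z0.63 w20.6
```

```bash
python3 - <<'E' 2>/dev/null
from h import *
b=K+[0,0,DZ]
s=42
def avg():
    F=[];E=[]
    for _ in range(4):
        wait(.03);q=state();F.append(q["force"]@u);E.append((q["ee_pos"]-K)@u)
    return np.mean(F),np.mean(E)
while s<49:
    s+=.5 if s>=44 else 1
    line_to(b+s*u,vel=6);wait(.1);f,e=avg();print("cmd%.1f e%.2f F%.2f"%(s,e,f),state()["time_s"],flush=True)
    if f<-13.5:break
E
```

```text
cmd43.0 e42.51 F-7.20 10.275
cmd44.0 e43.43 F-8.10 10.825
cmd44.5 e43.87 F-9.26 11.3083
cmd45.0 e44.32 F-9.63 11.7917
cmd45.5 e44.76 F-9.45 12.275
cmd46.0 e45.23 F-9.85 12.7583
cmd46.5 e45.69 F-10.40 13.2417
cmd47.0 e46.14 F-10.98 13.725
cmd47.5 e46.60 F-10.37 14.2083
cmd48.0 e47.02 F-11.57 14.6917
cmd48.5 e47.15 F-14.53 15.175
```

Force rises with about 0.7 N/mm along the buffer, then jumps 3 N over 0.13 mm of TCP travel, so the hard end is at about e = 47.05. I'll ease back 6.3 mm and compare wrist images to see whether the ball shifted in the fingers.

```bash
python3 - <<'E' 2>/dev/null
from h import *
b=K+[0,0,DZ]
p,d=capture("wrist");cv2.imwrite("pics/g2.png",p[:,:,::-1]);rep()
# back off: command; cmd offset ~0.5-0.9 under load, correct from reading
line_to(b+41.5*u,vel=12);wait(.2);s=rep();
e=(s["ee_pos"]-K)@u
c=41.5+(40.75-e);line_to(b+c*u,vel=8);wait(.2);s=rep("cmd%.2f"%c)
p,d=capture("wrist");cv2.imwrite("pics/g3.png",p[:,:,::-1])
I=[cv2.imread(f"pics/g{i}.png",0) for i in(1,2,3)]
g=[cv2.GaussianBlur(i,(3,3),0) for i in I]
for i in(1,2):
    r=cv2.matchTemplate(g[i][235:285,245:315],g[0][250:275,264:296],cv2.TM_CCOEFF_NORMED);_,v,_,l=cv2.minMaxLoc(r)
    x=l[0];row=r[l[1]];sub=(row[x-1]-row[x+1])/(2*(row[x-1]-2*row[x]+row[x+1]));print(i,l[0]+245-264+sub,l[1]+235-250,v)
cv2.imwrite("pics/cmp.png",np.hstack([cv2.resize(i[200:300,230:330],None,fx=2.6,fy=4,interpolation=2) for i in I]))
cv2.imwrite("pics/g3z.png",cv2.resize(I[2][170:300,150:400],None,fx=3,fy=3,interpolation=2))
E
```

```text
t15.22 s47.15 x0.13 z-15.95 F u-12.45 x0.17 z-1.19 w20.7
 t16.16 s41.34 x0.09 z-15.96 F u-6.66 x-0.01 z-0.51 w20.6
cmd40.91 t16.61 s40.94 x0.07 z-15.98 F u-4.33 x0.38 z-0.70 w20.2
1 -2.1868527 3 0.7309147119522095
2 -3.7517114 0 0.7339770197868347
```

View pics/cmp.png

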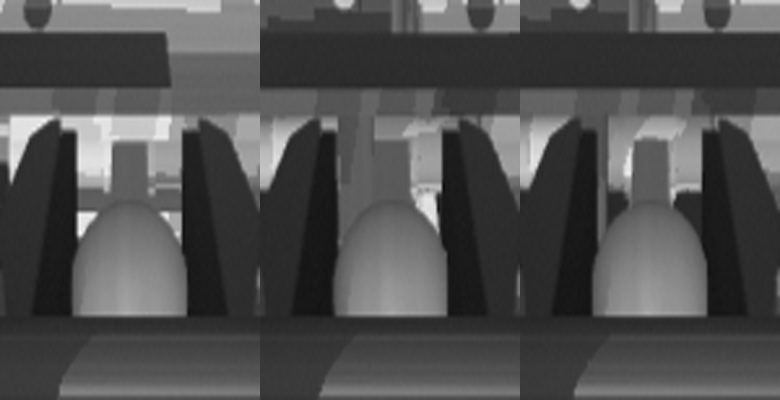

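View pics/g3z.png

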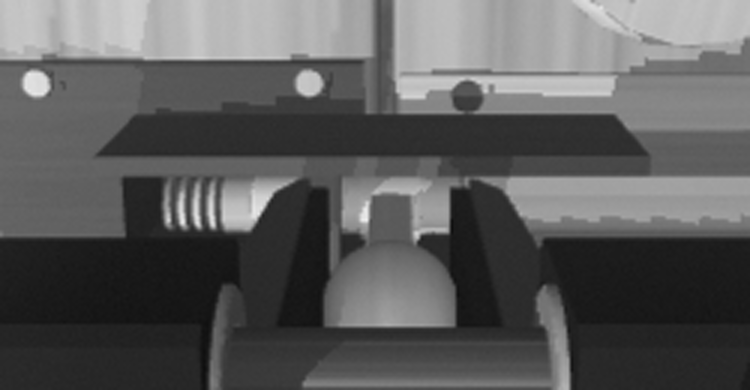

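The ball sits centred in the fingers in all three pictures, with no shift I can see (the template match was poor, so I ignored it). The bolt is therefore about 6.1 mm back. Next I swing the handle down along the arc.

```bash
cat > arc.py <<'E'
from h import *
b=K+[0,0,DZ]+40.93*u
def at(th):return b+xx*(-52*np.sin(th))+zz*(52*np.cos(th)-52)
E
python3 - <<'E' 2>/dev/null
from arc import *
for th in np.arange(.1,.801,.1):
    line_to(at(th),vel=25);s=rep("th%.2f"%th);f=s["force"]
    if np.linalg.norm([f@xx,f[2]])>8 or abs(f@u)>12:print("STOP");break
p,d=capture("wrist");cv2.imwrite("pics/a1.png",p[:,:,::-1])
E
```

```text
th0.10 t17.02 s40.97 x-5.51 z-16.30 F u-4.23 x0.37 z-0.54 w20.7
th0.20 t17.38 s40.94 x-10.62 z-17.05 F u-4.16 x-0.51 z-0.12 w20.5
th0.30 t17.73 s40.89 x-15.74 z-18.40 F u-4.85 x0.25 z0.54 w20.7
th0.40 t18.09 s40.92 x-20.71 z-20.27 F u-4.57 x0.81 z-0.13 w20.2
th0.50 t18.45 s40.92 x-25.52 z-22.63 F u-5.29 x0.97 z0.56 w20.7
th0.60 t18.81 s40.92 x-30.06 z-25.47 F u-4.93 x-1.04 z0.75 w20.5
th0.70 t19.17 s40.93 x-34.24 z-28.70 F u-5.41 x0.29 z-0.82 w20.6
th0.80 t19.52 s40.94 x-38.07 z-32.31 F u-5.56 x1.19 z-2.38 w20.6
```

View pics/a1.png

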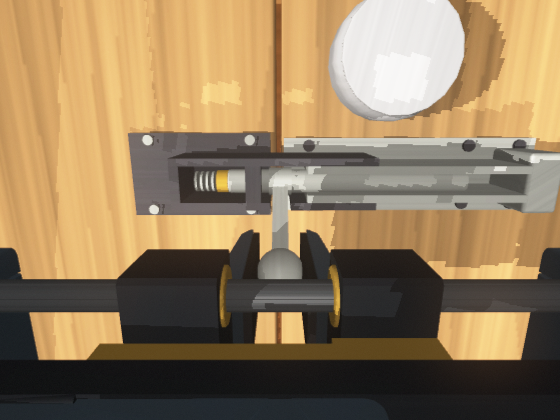

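The stem, from about (280,185) to (280,250), passes through the notch with little force. I'll continue to fully down.

```bash
python3 - <<'E' 2>/dev/null
from arc import *
for th in list(np.arange(.9,1.301,.1))+[1.34,1.37,1.40]:
    line_to(at(th),vel=25);s=rep("th%.2f"%th);f=s["force"]
    if np.linalg.norm([f@xx,f[2]])>9 or abs(f@u)>12:print("STOP");break
wait(.2);rep()
s=state();p,d=capture("wrist");cv2.imwrite("pics/a2.png",p[:,:,::-1])
E
```

```text
th0.90 t19.93 s40.92 x-41.50 z-36.31 F u-6.47 x-0.05 z0.38 w21.0
th1.00 t20.29 s40.94 x-44.53 z-40.52 F u-5.40 x0.95 z-1.86 w20.2
th1.10 t20.65 s40.93 x-47.09 z-45.03 F u-5.88 x-0.07 z-1.48 w20.5
th1.20 t21.01 s40.95 x-49.21 z-49.76 F u-4.87 x-0.47 z-1.10 w20.5
th1.30 t21.37 s40.95 x-50.87 z-54.70 F u-5.90 x-0.27 z-0.81 w20.6
th1.34 t21.62 s40.94 x-51.34 z-56.68 F u-5.41 x0.98 z0.19 w20.2
th1.37 t21.87 s40.94 x-51.66 z-58.19 F u-5.57 x-0.43 z-0.58 w20.2
th1.40 t22.12 s40.91 x-51.78 z-59.24 F u-5.64 x-1.21 z8.38 w20.5
 t22.32 s40.91 x-51.80 z-59.22 F u-5.27 x-1.39 z8.38 w20.5
```

View pics/a2.png

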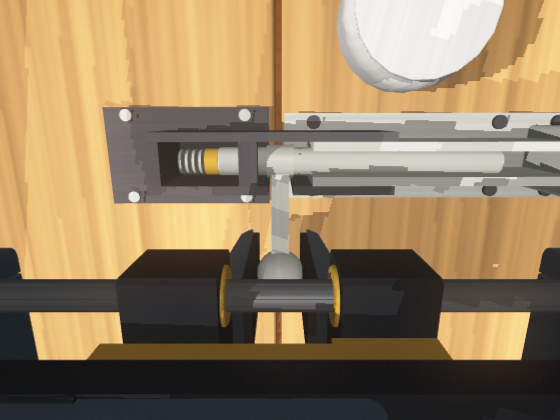

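The end stop is reached: upward force jumped to 8 N at about 1.38 rad on my arc. I'll ease the spring load onto the notch edge, release, lift off and look.

```bash
python3 - <<'E' 2>/dev/null
from arc import *
p0=at(1.385)
for s in(.4,.8,1.2,1.6,2.0):
    line_to(p0-s*u,vel=6);wait(.1);f=np.mean([(wait(.02),state()["force"]@u)[1] for _ in range(4)]);rep("back%.1f F%.2f"%(s,f))
    if f>-1.5:break
grip(50);rep("open")
q=state()["ee_pos"];line_to(q+[0,0,100],vel=100);rep("up")
line_to(np.array([*(q-40*xx)[:2],q[2]+125]),vel=100);wait(.2)
s=state();p,d=capture("wrist");cv2.imwrite("pics/f1.png",p[:,:,::-1]);cal=wcal(s);np.savez("pics/f1.npz",d=d,**{k:cal[k] for k in("R","t","fx","fy","cx","cy")})
for n in("top","scene"):
    pp,dd=capture(n);cv2.imwrite(f"pics/{n}1.png",pp[:,:,::-1])
rep()
P=cloud(cal,d);k=K+40*u-51*xx;m=(np.linalg.norm(P[...,:2]-k[:2],axis=-1)<20)&(P[...,2]>148)&(P[...,2]<180)
Q=P[m]
from scipy.optimize import least_squares
r=least_squares(lambda q:np.linalg.norm(Q-q,axis=1)-11,[k[0],k[1],157],loss='soft_l1').x;e=r-K;print(len(Q),"knob s%.2f x%.2f"%(e@u,e@xx),r)
E
```

```text
back0.4 F-3.85 t22.83 s40.68 x-51.72 z-58.71 F u-4.18 x-2.29 z-0.04 w20.4
back0.8 F-3.55 t23.25 s40.22 x-51.61 z-58.60 F u-3.64 x-4.01 z0.45 w20.3
back1.2 F-3.63 t23.67 s39.84 x-51.64 z-58.61 F u-2.44 x-4.14 z1.73 w20.3
back1.6 F-3.02 t24.08 s39.44 x-51.62 z-58.59 F u-2.90 x-4.44 z-0.16 w20.6
back2.0 F-2.05 t24.50 s39.17 x-51.60 z-58.59 F u-1.85 x-5.16 z0.62 w20.6
open t25.12 s38.93 x-51.03 z-58.37 F u0.10 x-0.00 z-0.03 w50.1
up t26.27 s39.03 x-51.37 z41.05 F u-0.52 x0.01 z-0.60 w50.5
 t27.25 s38.96 x-90.93 z66.36 F u-0.14 x0.14 z-0.12 w49.9
725 knob s38.58 x-49.64 [537.74731667  32.03717133 156.87219259]
```

View pics/f1.png

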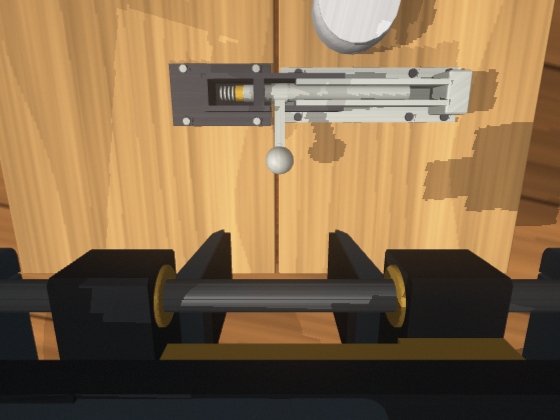

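View pics/scene1.png

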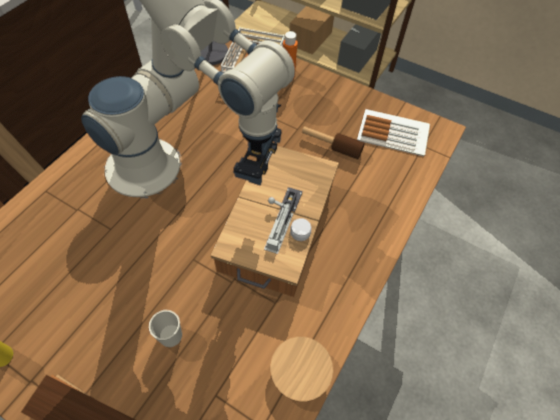

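The handle is down towards the robot. The stem lies in the notch, the knob is at (280,160) with centre height 156.9 mm against 157 for fully down, and the tin, mallet and jar look unmoved. I'm handing it in.

```bash
python3 -c "
from plant import *
print(state()['time_s']);print(close_job())" 2>/dev/null
```

```text
27.25
the job is handed in; nothing more can be done
None
```

The bolt is shut: the handle is fully down in the notch on the robot's side, and the robot has let go and moved clear. I handed it in at 27.3 s. No verdict was reported.

**What I did:** I gripped the knob and slid the bolt in small steps. The buffer began at about 33 mm of travel. The hard end came at about 47 mm, where my highest averaged reading was 14.5 N, below the 30 N keeper limit. I eased it back about 6.1 mm and swung the handle down to its stop, which pushed back with about 8 N. I then eased the spring load off before opening the fingers.

**Last checks:**
- **Handle:** the knob centre is 156.9 mm above the bench, where fully down is 157 mm, with the stem lying in the notch.
- **Bolt:** after release it sits at about 38.6 mm of travel, apparently held by the spring against the notch edge.
- **Force and bystanders:** the force reading is about zero. The tin, mallet and jar look unmoved in the scene picture, though I did not measure them again.

**What disagreed:**
- **Hard end position:** pictures put it at about 45.5–46 mm, roughly 1 mm short of what I felt. I used the felt value.
- **Image match:** an automatic check for the ball shifting in the fingers matched too poorly to use. I judged that by eye and saw no shift.
- **Knob sideways:** it measured 49.6 mm out from where it started, against the stated 51 mm from the rod axis, which is within the 2 mm camera calibration.

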